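# Unbolt and open the passive leaf of a bench test cabinet

### The job

One leaf of the small double-door test cabinet already stands open; the other, passive leaf is still held shut by its flush bolt. Pull that bolt up out of the sill by its knob, then swing the passive leaf wide open, to about a right angle, and leave it standing open with the bolt still drawn up.

Things in the scene. Friction and masses are not known exactly. Their poses are not given: they have to be found in the camera images.
- bolt_knob (a point): Centre of the bolt's knob: dark steel upright cylinder, diameter 24 mm, 30 mm high, on a 10 mm rod running down the passive leaf's front near its free edge. Bolt home: centre 220 mm above the bench, 35 mm above the flat top of the white cabinet (320 wide, 220 deep, 185 high; doors face the robot). Free all round; rises with the bolt, swings with the leaf: hold it for both. May turn in the grip.
- bolt (a joint): Height of the bolt in m: 0 is home, its tip 18 mm deep in a hole in the sill so that the leaf cannot open; above 0.018 the tip is free of the sill; upper stop at 0.040. It slides straight up against about 4 N and stays by friction where it is left.
- leaf_hinge (a point): Point fixed to the cabinet, on the upright hinge axis of the passive leaf (the left one as the robot sees it), 30 mm above the bench, level with the sill's top. x points to the cabinet's rear, y along its front away from the other leaf, z up. Leaf shut: the bolt's axis is at x = -8, y = -132 mm from it; the bolt circles this axis as the leaf opens.
- passive_leaf (a joint): Opening of the passive leaf in rad: 0 shut, 1.57 square to the front, stop at 1.75. It opens towards the robot, clockwise seen from above. Leaf 149 mm wide, 150 high, 14 thick, 0.6 kg; swings easily (1 N at the knob), stays where left. The other leaf, with a black bar grip on its face, already stands open on the right.

How it is judged:
On the way:
1. the bolt is drawn up clear of the sill while the passive leaf is still shut (within 0.12 rad) (value of joint bolt above 0.018 m and value of joint passive_leaf below 0.12 rad), for 0.1 s.
At the end, for the whole second after the job is handed in: The passive leaf stands open by more than 1.2 rad (about 69 degrees), at rest (below 0.05 rad/s), with the bolt still drawn up more than 14 mm (value of joint passive_leaf above 1.2 rad and value of joint bolt above 0.014 m and velocity of joint passive_leaf between -0.05 and 0.05 rad/s); the robot touches nothing.
It also fails if it takes over 35 s, if anything falls off the work surface, if the arm or the gripper's body presses on something with over 40 N, if the wrist force passes 120 N, or if a joint passes its speed limit or range.

### The arm

A 6-joint arm with a two-finger parallel gripper is mounted at the origin on the work surface. World frame = base frame: x ahead of the robot, y to its left, z up, the work surface at z = 0. Lengths are in m, angles in rad, forces in N, time in s.
With the tool pointing down it reaches from about 0.275 to 0.875 m from the base axis. Payload 12.5 kg.
Tool frame: the origin (TCP) lies on the centre line of the jaws, within the pads' length; the fingertips stand r.finger_overhang ahead of it and the grasp point (between the pads) lies 3 mm ahead of it (r.finger_overhang is the distance from the TCP to the fingertips, in m); z points along the fingers, y is the direction in which the jaws open and shut (so a half turn about z gives the same grasp; the last joint's range is limited). The gripper opens to 85 mm and grips with 20 to 120 N. Pads are 22 mm wide; open, the fingers measure 114 mm over their backs; the gripper's body (76 mm by 85 mm) begins 54 mm behind the grasp point. The pads swing forward as they close: fully open they stand 13 mm farther back than shut.
Start: joints at [-1.334, 0.351, 1.652, -0, 1.139, -0.085], TCP at [0.174, -0.522, 0.253] pointing down, gripper open.
Joint ranges: [-2.75, 2.75], [-0.79, 2.1], [0.01, 2.65], [-1.57, 4.71], [0.07, 3.14], [-2.87, 2.87]. Speed limits (rad/s): [2.22, 2.22, 2.79, 3.14, 3.14, 3.14].

### API

Orientations are given as a unit quaternion [x, y, z, w].
In Python, from cell import r, optics gives the robot as it stands. The module is installed in compiled form; this text tells all that it offers. Calls block until the motion is done:
- r.move_to(position, orientation): joint-space move of the TCP to a pose.
- r.move_linear(position, rot=None, vel=0.15): straight line of the TCP; rot=None keeps the orientation; vel is the mean speed in m/s.
- r.set_joints(angles): joint-space move.
- r.set_gripper(opening, squeeze=None): opening from 0.0 (shut) to 1.0 (fully open); squeeze is the grip in N (None keeps the last); returns when the fingers have stopped.
- r.sleep(seconds).
- r.inverse_kinematics(position, orientation): joint angles nearest the present ones, or None.
- optics.get_image(name): name is "scene" or "top" or "wrist"; returns a dict with "pixels" (480x640x3 uint8, red, green, blue), "depth" (480x640 float32, m along the optical axis (not along the pixel's ray), 0 where there is no reading), "fx", "fy", "cx", "cy" (pixels), "camera_from_world" (4x4, takes a point from world to camera coordinates); the wrist camera has in their place "mount" (4x4, takes a point from camera to tool coordinates, whose origin is the TCP and whose axes are the flange's). Camera axes: x right, y down, z forward; pixel columns grow to the right and rows downward; lengths in m; the calibration is good to about 2 mm. The wrist camera is an equidistant fisheye: a pixel r from the principal point sees the ray r / f radians off the axis. A picture is of the moment at which its call begins: read the wrist's pose just before it.
A pose or a line that the arm cannot do raises r.PlanningError and nothing moves.
- r.hand_in(): hands the job in, once; it reports no verdict.
Readings, each from a call of its own:
- r.current_t(): time.
- r.current_q(): joint angles.
- r.current_qvel(): joint speeds.
- r.current_effort(): joint torques, N m.
- r.current_tool_pos(): TCP position.
- r.current_ee_rot(): TCP orientation.
- r.current_contact_force(): force on the tool from outside, world axes, zero at the start.
- r.current_torque(): the same for the moment, N m.
- r.current_opening(): opening from 0.0 (shut) to 1.0 (fully open).
Only numpy, scipy, OpenCV 4.12 (cv2) and the standard library are available. Lean on these libraries where they do the work, as an engineer would, in place of code of your own. Each camera call takes 0.05 s, during which the arm holds its last target.

## Working session

There is one attempt and no reset: what is moved stays moved. The work goes in short steps, each a Python script; the robot and the scene stay as the last script left them, time stands still between calls to the robot, and variables do not carry over. Pictures are saved under pics/ and viewed, and the job is handed in when it is done.

```bash
mkdir -p pics
python3 - <<'E'
from cell import r, optics
import cv2,numpy as np
print(r.current_t(),r.current_tool_pos(),r.current_ee_rot(),r.finger_overhang)
for n in("scene","top"):
    d=optics.get_image(n); cv2.imwrite(f"pics/{n}1.png",d["pixels"][:,:,::-1]); np.savez(f"{n}1.npz",**d)
    print(n,d["fx"],d["cx"],d["cy"],d["camera_from_world"])
E
```

```text
0.0 [ 0.17390972 -0.52146566  0.25274878] [ 9.87082575e-01  1.60211266e-01 -5.42912633e-05 -5.80822718e-04] 0.022
scene 506.5208046103425 321.430760136866 240.74335591711318 [[ 9.42068326e-01 -3.35420889e-01 -3.12383167e-04 -5.63269065e-01]
 [-2.13389455e-01 -5.98609878e-01 -7.72095301e-01  3.39382995e-01]
 [ 2.58789896e-01  7.27433187e-01 -6.35506687e-01  5.62842959e-01]
 [ 0.00000000e+00  0.00000000e+00  0.00000000e+00  1.00000000e+00]]
top 531.8375593706311 325.6897846799024 238.52165193416522 [[ 0.02122022 -0.99934551  0.02929595  0.07352833]
 [-0.99640132 -0.02354469 -0.08142513  0.66333739]
 [ 0.0820616  -0.02746266 -0.99624881  0.83884692]
 [ 0.          0.          0.          1.        ]]
```

View pics/scene1.png

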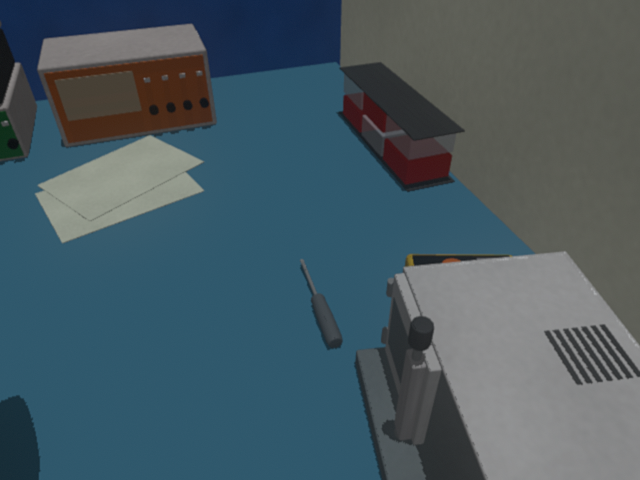

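View pics/top1.png

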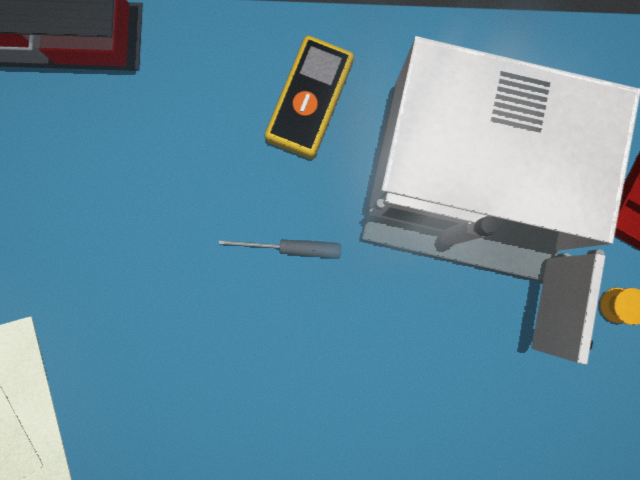

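The scene view shows the knob at about (421,333). In the top view it is at about (486,227), with cabinet corners near (385,195), (612,242) and (416,38). I'll enlarge both for a closer reading.

Run:
```python
import cv2,numpy as np
a=cv2.imread("pics/top1.png")[170:270,350:510]; a=cv2.convertScaleAbs(a,alpha=1.3,beta=30)
cv2.imwrite("pics/topc.png",cv2.resize(a,None,fx=5,fy=5,interpolation=2))
a=cv2.imread("pics/scene1.png")[240:460,350:510];a=cv2.convertScaleAbs(a,alpha=1.5,beta=30)
cv2.imwrite("pics/scenec.png",cv2.resize(a,(436,600),interpolation=2))
```

```text
(no output)
```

View pics/topc.png

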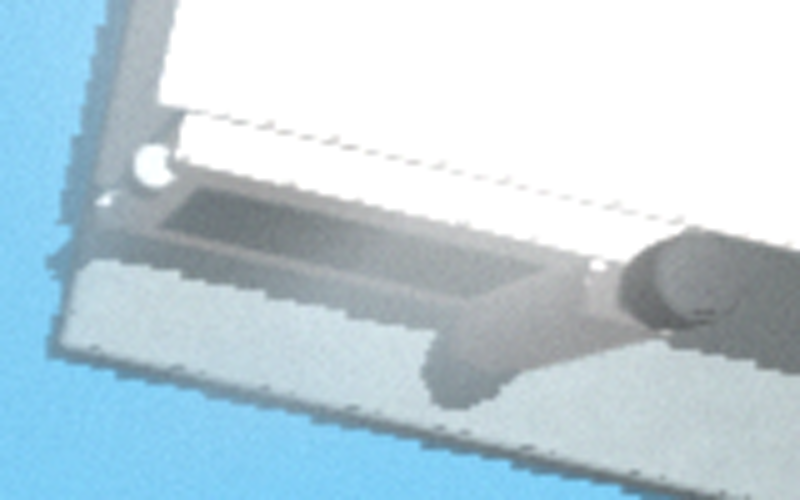

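View pics/scenec.png

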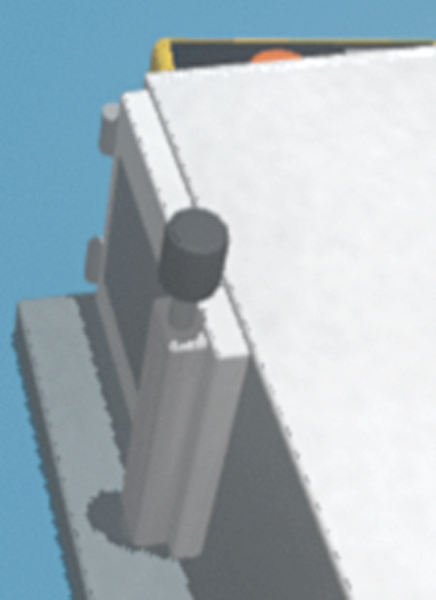

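```bash
cat > h.py <<'E'
import numpy as np
def plane(f,u,v,z):
    d=np.load(f+"1.npz");T=d["camera_from_world"];R=T[:3,:3];c=-R.T@T[:3,3]
    w=R.T@np.array([(u-d["cx"])/d["fx"],(v-d["cy"])/d["fy"],1]);return c+w*(z-c[2])/w[2]
def depth(f,u,v):
    d=np.load(f+"1.npz");T=d["camera_from_world"];R=T[:3,:3];z=d["depth"][int(v),int(u)]
    return R.T@(np.array([(u-d["cx"])/d["fx"]*z,(v-d["cy"])/d["fy"]*z,z])-T[:3,3])
E
python3 - <<'E'
from h import *
np.set_printoptions(precision=4,suppress=True)
print("knob",plane("top",490,225,.235),plane("scene",421.9,325.1,.235),depth("top",490,225),depth("scene",421.9,325.1))
a=plane("top",382.2,190.6,.185);b=plane("top",612,242,.185);c=plane("top",416,38,.185)
print(a,b,c,np.linalg.norm(a-b),np.linalg.norm(a-c))
print(depth("top",400,180), depth("top",590,220))
y=(a-b)/np.linalg.norm(a-b);x=np.array([y[1],-y[0],0]);x2=(c-a)/np.linalg.norm(c-a)
print(x,x2,np.degrees(np.arctan2(x[1],x[0])),np.degrees(np.arctan2(x2[1],x2[0])))
print("hinge top knuckle",plane("top",380.6,203,.17),plane("top",380.6,203,.16))
E
```

```text
knob [ 0.666  -0.1102  0.235 ] [ 0.6638 -0.1128  0.235 ] [ 0.6659 -0.1097  0.2364] [ 0.6642 -0.1122  0.2342]
[0.7146 0.0184 0.185 ] [ 0.6528 -0.2929  0.185 ] [ 0.928  -0.0256  0.185 ] 0.317400333665427 0.21783265780892955
[ 0.7295 -0.0053  0.1859] [ 0.6818 -0.2631  0.1856]
[ 0.9809 -0.1947  0.    ] [ 0.9794 -0.2019  0.    ] -11.226243031868801 -11.645978615776425
hinge top knuckle [0.7001 0.0184 0.17  ] [0.7016 0.0171 0.16  ]
```

Both cameras agree: the knob is at about (0.665,-0.111). The cabinet is yawed about -11.4°, and the hinge works out at about (0.699,0.017), which fits the visible knuckle. I'll check the IK along the arc, then move above the knob.

```bash
cat >> h.py <<'E'
K=np.array([.665,-.1112]);al=np.radians(-11.4)
X=np.array([np.cos(al),np.sin(al)]);Y=np.array([-X[1],X[0]])
H=K+.008*X+.132*Y
def knob(th):
    c,s=np.cos(th),np.sin(th);o=K-H
    return H+np.array([c*o[0]+s*o[1],-s*o[0]+c*o[1]])
def quat(th):
    p=np.radians(90)+al-th;return [float(np.cos(p/2)),float(np.sin(p/2)),0.,0.]
def pose(th,z): return [*map(float,knob(th)),z],quat(th)
E
python3 - <<'E'
from cell import r, optics
from h import *
import cv2
np.set_printoptions(precision=3,suppress=True)
print(H,knob(1.5))
for th in (0,.5,1,1.5,1.6): print(r.inverse_kinematics(*pose(th,.252)))
p=r.current_tool_pos();r.move_linear([p[0],p[1],.33],vel=.25)
r.move_to(*pose(0,.30))
print(r.current_t(),r.current_q(),r.current_tool_pos(),r.current_contact_force())
for n in("wrist","top"):
    d=optics.get_image(n);cv2.imwrite(f"pics/{n}2.png",d["pixels"][:,:,::-1])
    if n=="wrist":print(d["mount"],d["fx"],d["cx"],d["cy"])
E
```

```text
[0.699 0.017] [0.569 0.041]
[-0.235  0.581  1.296 -0.     1.264 -0.036]
[-0.206  0.467  1.481 -0.     1.194  0.493]
[-0.123  0.395  1.591 -0.     1.156  1.076]
[-0.009  0.389  1.599 -0.     1.153  1.69 ]
[ 0.014  0.397  1.588 -0.     1.157  1.813]
2.8417 [-0.236  0.546  1.237 -0.     1.358 -0.036] [ 0.665 -0.112  0.3  ] [-0.467 -0.29   0.082]
[[ 0.001 -0.955 -0.297  0.077]
 [ 1.     0.     0.001  0.   ]
 [-0.001 -0.297  0.955 -0.121]
 [ 0.     0.     0.     1.   ]] 371.64829954431775 319.01666790521955 239.89114786911313
```

View pics/wrist2.png

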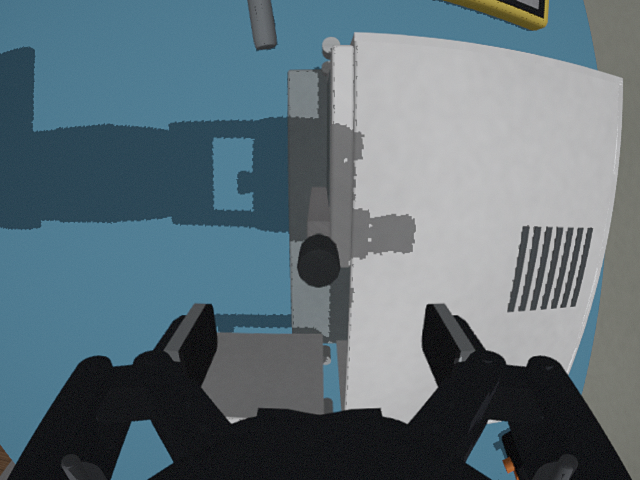

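The wrist view shows the knob at (319,260), centred between the jaws, whose tips are near x≈212 and 427. I'll descend, grip and lift.

Run:
```python
from cell import r, optics
from h import *
import cv2
np.set_printoptions(precision=3,suppress=True)
r.move_linear(pose(0,.224)[0],vel=.08)
print(r.current_t(),r.current_contact_force())
r.set_gripper(0.0,squeeze=50)
print(r.current_t(),r.current_opening(),r.current_contact_force(),r.current_tool_pos())
d=optics.get_image("wrist");cv2.imwrite("pics/wrist3.png",d["pixels"][:,:,::-1])
r.move_linear(pose(0,.236)[0],vel=.04)
print(r.current_t(),r.current_opening(),r.current_contact_force(),r.current_tool_pos())
r.move_linear(pose(0,.255)[0],vel=.04)
print(r.current_t(),r.current_opening(),r.current_contact_force(),r.current_tool_pos())
for n in("scene","wrist"):
    d=optics.get_image(n);cv2.imwrite(f"pics/{n}4.png",d["pixels"][:,:,::-1])
```

```text
4.0417 [-0.114 -0.52  -0.689]
4.6333 0.26191346119541137 [-5.312  0.451  4.169] [ 0.665 -0.111  0.224]
5.1333 0.2676161516876304 [-5.717  1.452  1.862] [ 0.665 -0.111  0.237]
5.7583 0.26625675111687075 [-7.197  1.188  1.134] [ 0.665 -0.111  0.256]
```

View pics/scene4.png

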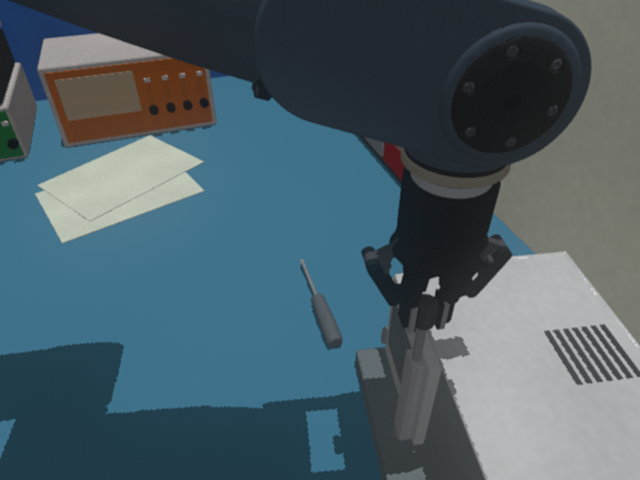

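View pics/wrist4.png

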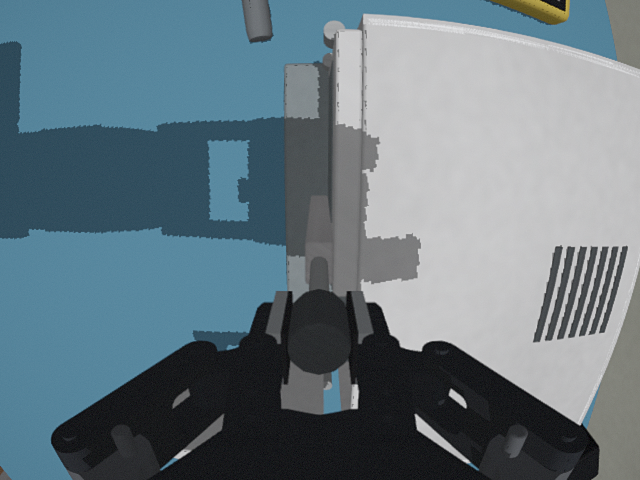

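In the scene view the rod is exposed from the knob at (428,312) down to the housing at (420,360), so the bolt is up about 30 mm. The leaf is still shut and the knob is centred in the jaws. Next I'll swing the leaf.

Run:
```python
from cell import r, optics
from h import *
import cv2
np.set_printoptions(precision=3,suppress=True)
for th in np.linspace(0,1.5,8)[1:]:
    p,q=pose(th,.255); r.move_linear(p,q,vel=.05)
    f=r.current_contact_force();print(round(th,2),r.current_t(),r.current_opening(),f)
    if np.linalg.norm(f)>40: print("STOP");break
for n in("scene","wrist"):
    d=optics.get_image(n);cv2.imwrite(f"pics/{n}5.png",d["pixels"][:,:,::-1])
```

```text
0.21 6.575 0.2650256346127388 [-3.431 -0.878  2.807]
0.43 7.2917 0.2643697185910888 [-2.407 -0.519  0.811]
0.64 8.0083 0.26427768213213815 [-3.509  0.062 -0.329]
0.86 8.725 0.26408248742590823 [-4.728 -0.134 -0.355]
1.07 9.4417 0.2660375289528127 [-5.923  0.34  -0.141]
1.29 10.1583 0.2677084580258035 [-6.033  1.203 -0.462]
1.5 10.875 0.2637272511505516 [-7.117  2.371 -0.691]
```

View pics/scene5.png

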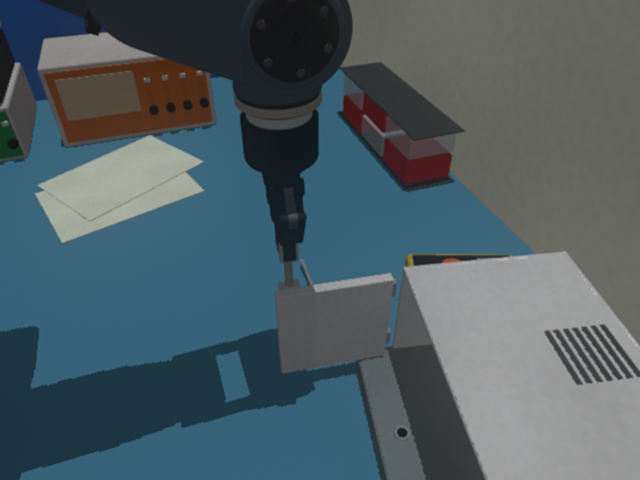

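View pics/wrist5.png

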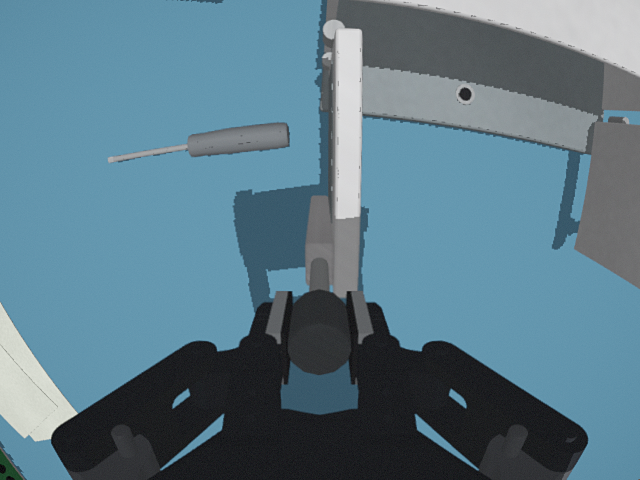

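The leaf stands square to the front, and the sill hole is visible at (402,432) in the scene view. The knob is still held with the rod raised. I'll release it, rise and check.

Run:
```python
from cell import r, optics
from h import *
import cv2
np.set_printoptions(precision=4,suppress=True)
r.set_gripper(1.0)
p=r.current_tool_pos();r.move_linear([p[0],p[1],.36],vel=.1)
r.move_linear([p[0]-.12,p[1]-.05,.40],vel=.2)
r.sleep(.5)
print(r.current_t(),r.current_opening(),r.current_contact_force())
for n in("scene","wrist","top"):
    d=optics.get_image(n);cv2.imwrite(f"pics/{n}6.png",d["pixels"][:,:,::-1])
    if n!="wrist":np.savez(n+"6.npz",**d)
```

```text
14.1417 1.001701435976864 [ 0.2743 -0.2562  0.4828]
```

View pics/scene6.png

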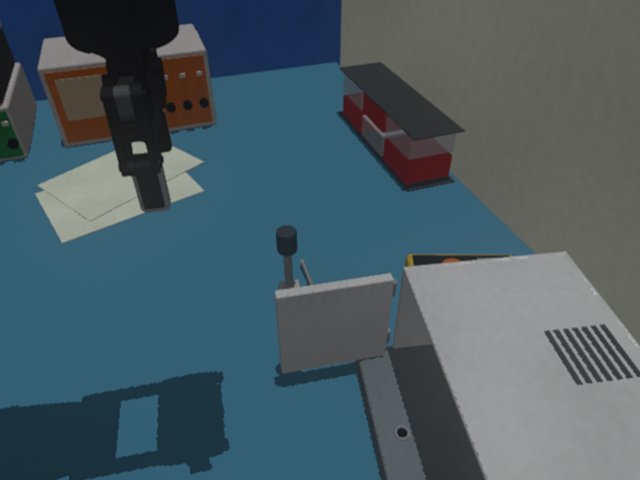

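View pics/top6.png

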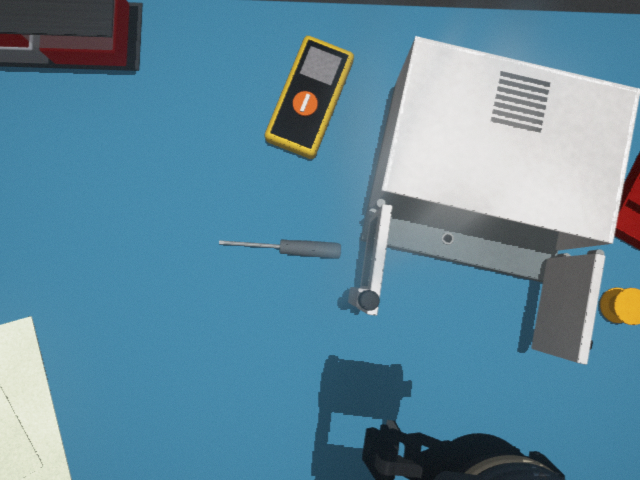

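The knob stands raised at (287,240) in the scene view, and from the top the leaf is square to the front with the arm clear. I'll measure the knob height and hand in.

Run:
```python
from cell import r
from h import *
np.set_printoptions(precision=4,suppress=True)
def dep(f,u,v):
    d=np.load(f);T=d["camera_from_world"];z=d["depth"][v,u]
    return T[:3,:3].T@(np.array([(u-d["cx"])/d["fx"]*z,(v-d["cy"])/d["fy"]*z,z])-T[:3,3])
a,b=dep("top6.npz",369,299),dep("scene6.npz",287,232)
print(a,b,knob(1.5))
if a[2]>.255: r.hand_in(); print("handed",r.current_t())
```

```text
[0.5722 0.0428 0.2639] [0.5705 0.0383 0.265 ] [0.569  0.0414]
the job is handed in; nothing more can be done
the job is handed in; nothing more can be done
```

I drew the bolt up, swung the passive leaf open to about 1.5 rad (86°), released the knob, backed the arm clear and handed the job in. That was at about 14 s of the 35 s allowed.

- **Bolt:** after release, the knob's top measured about 0.264 m in both cameras. It sits at 0.235 m with the bolt home, so the bolt is up about 29 mm against the 14 mm required.
- **Bolt before swing:** I raised the bolt about 30 mm while the leaf was still shut, and the scene and wrist pictures showed this.
- **Leaf:** the knob was within about 4 mm of its computed place for 1.5 rad. The top view shows the leaf square to the front.
- **Forces:** all readings taken during the job were below about 10 N. After release the reading was near zero, so the gripper was touching nothing.

No check failed. The two cameras' readings of the knob's sideways position differed by 3–5 mm. I did not measure the leaf's speed directly.

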